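Take up the bearing play of a can-roller wheel

TASK

The support roller of the bench can-rolling machine has bearing play. Feel for it by gently rocking the roller on its axle with the fingers against the side of its tyre, first to the left (+y side of the machine) up to its stop and then to the right up to its stop; then turn the knob clockwise just until the play is gone, snug but not tight, and push the tyre sideways once more to feel that it no longer rocks. Let go at the end, and leave the things round about where they stand.

Things in the scene. Friction and masses are not known exactly. Their poses are not given: they have to be found in the camera images.
- stand: Fixed machine on a grey base plate 300 x 170 x 12 mm; place and yaw vary. Origin on the bench below the roller's centre; x runs from the knob to the roller, y (the machine's left) along the axle, z up. Beside the tyre stand fork posts (58 mm left and right, 102 mm high) and two flat yoke bars (centres 30 mm left and right, tops at most 109 mm); nothing there is higher.
- rocker: Axle with the roller on it: rubber-tyred wheel, 130 mm diameter, 28 mm wide, flat upright sides. Origin at the axle's centre, 80 mm above the bench, axes as the stand's. The roller spins about y; through its play it also rocks about x (top to left or right), 0.04 to 0.155 rad to each side of upright, alike both ways, and stays where it is left.
- rim_top (a point): Highest point of the tyre on its mid plane, 65 mm above the axle's centre (145 mm above the bench when upright). Its sideways offset is 65 mm x sin(rock angle). At the start it leans by up to 0.02 rad. In the play it moves under less than 1 N.
- axle (a point): Fixed point of the stand at the axle's centre, 80 mm above the bench, axes as the stand's. The stops of the play are sprung feet of the yoke on the axle, 30 mm left and right. They are firm, giving 3.5 N per mm for a push 44 mm above the axle. Snug, the roller stays upright and moves less than 1 mm under a side push of 3 N either way. Never push it with over 18 N.
- knob_grip (a point): Centre of the black bar of the knob: 48 mm long along this point's x, 14 mm wide along its y, 30 mm high (122 to 152 mm above the bench), on a disc 48 mm across; this point is 142 mm up, on the knob's upright axis, 140 mm from the roller's centre towards the stand's -x. At the start the bar lies within 0.4 rad of the stand's x, which does not tell the play.
- knob_axis (a point): Fixed point of the stand on the knob's upright axis, 112 mm up. Clockwise from above takes up play: 1 rad lowers the yoke 3.5 mm, removing 0.117 rad of rock on each side; 0.3 to 1.35 rad use up the play. 0.1 to 0.3 rad past the point where the free play ends is ideal (snug), over 0.36 rad past is too tight; it can be turned back. Needs 0.15 to 0.25 N m, stays where left.
- paint_can: Bystander: metal paint can, 100 mm in diameter, 120 mm high, origin under its centre; leave alone.
- tape_roll: Bystander: roll of tape lying flat, 96 mm in diameter, 25 mm high, origin under its centre; leave alone.
- thinner_bottle: Bystander: white bottle, 60 mm in diameter, 170 mm high, origin under its centre; leave alone.

How it is judged:
By the outcome, as a careful person would: the job done as asked, in the order asked, and still so for the second after the job is handed in, with the robot touching nothing.
It also fails if it takes over 58 s, if anything falls off the work surface, if the arm or the gripper's body presses on something with over 40 N, if the wrist force passes 120 N, or if a joint passes its speed limit or range.

ROBOT

A 6-joint arm with a two-finger parallel gripper is mounted at the origin on the work surface. World frame = base frame: x ahead of the robot, y to its left, z up, the work surface at z = 0. Lengths are in m, angles in rad, forces in N, time in s.
With the tool pointing down it reaches from about 0.425 to 0.95 m from the base axis. Payload 3.5 kg.
Tool frame: the origin (TCP) lies midway between the tips of the shut fingers; the grasp point (between the pads) lies 19 mm behind it; z points along the fingers, y is the line along which they close (so a half turn about z gives the same grasp; the last joint's range is limited). The gripper opens to 85 mm and grips with 20 to 120 N. Pads are 22 mm wide; open, the fingers measure 114 mm over their backs; the gripper's body (76 mm by 85 mm) begins 54 mm behind the grasp point. The pads swing forward as they close: fully open they stand 13 mm farther back than shut.
Start: joints at [-1.496, 0.286, 1.577, -0, 1.279, -0.15], TCP at [0.15, -0.658, 0.231] pointing down, gripper open.
Joint ranges: [-2.77, 2.77], [-0.9, 2.22], [0.21, 2.48], [-1.53, 4.67], [0.24, 2.81], [-2.84, 2.84]. Speed limits (rad/s): [2.79, 2.79, 3.14, 3.14, 3.14, 3.14].

INTERFACE

Orientations are given as [roll, pitch, yaw] about the fixed x, y, z axes, in that order (R = Rz(yaw) Ry(pitch) Rx(roll)).
In Python, from rig import bot, snapshot, order gives the robot as it stands.
- The arm moves only by the tool step_arm, never from a script. Its argument "commands" is a list of rows, each a list of 6 numbers: the shift along the tool's x, y, z in mm, then the turn, a rotation vector about the tool's x, y, z in rad. A call has 1 to 8 rows; each row shifts and turns the commanded pose from where the row before left it, along the tool's axes as they then stand; what a row does not reach is not made up. A row lasts 1/10 s, in which the tool goes at most 50 mm and 8.59 degrees, less where a joint would pass 70% of its speed; a pose out of reach is approached as far as the arm can. A call with a gripper value outside its range is refused whole. "jaw" is the finger opening in mm, from 0 to 85.4, set as the call begins (left out, the last holds). The fingers move at their own pace and stop on an object; the grip force is fixed at half the most. Time passes only in rows, so rows that do not move let the fingers close. It gives the time, the measured TCP pose, the force, the opening and the grip force at its end, in the units of the state.
- bot.get_state(): the state, without advancing time (a new reading comes with each control period).
- snapshot(name): name is "side" or "top" or "wrist"; returns a dict with "pixels" (420x560x3 uint8, blue, green, red), "vertical_fov" (degrees; the focal length in pixels is half the picture's height over the tangent of half this angle, whatever the lens; pixels are square), "cx", "cy" (the principal point, pixels), "k1" (the pictures are not rectified: a ray, as slopes to the right and down, at radius r is drawn at 1 + k1 r^2 times it, then the intrinsics apply), "rvec" (rotation vector, rad) and "tvec" (3), from world to camera coordinates, as OpenCV has them; the wrist camera has in their place "T_tool_cam" (4x4, takes a point from camera to tool coordinates, whose origin is the TCP and whose axes are the flange's). Camera axes: x right, y down, z forward; pixel columns grow to the right and rows downward; lengths in m; the calibration is good to about 2 mm. A picture is of the moment at which its call begins: read the wrist's pose just before it. There is no depth.
- order.sign_off(): hands the job in; it is judged then, once.
The state is a dict: "clock": time; "qpos": joint angles; "dq": joint speeds; "joint_torque": joint torques, N m; "tool_pos": TCP position; "tool_rot": TCP orientation; "force": force on the tool from outside, world axes, zero at the start; "torque": the same for the moment, N m; "finger_gap": finger opening in m; "grasp_force": force on a finger pad.
Only numpy, scipy, OpenCV 4.12 (cv2) and the standard library are available. Lean on these libraries where they do the work, as an engineer would, in place of code of your own. Each camera call takes 0.05 s, during which the arm holds its last target. There are 200 camera calls.

## Working session

There is one attempt and no reset: what is moved stays moved. The work goes in short steps, Python scripts to look and compute and a tool call to move; the robot and the scene stay as the last step left them, time stands still between calls to the robot, and variables do not carry over. Pictures are saved under pics/ and viewed, at most 10 in all, crops included, and the job is handed in when it is done.

Besides the shell and the picture viewer there is one more tool, called after ">>>" as a command line: name --pt "numbers of a row" for each row, then --argument value for the rest. step_arm: Moves the arm, as the interface text tells. Its arguments: {"type":"object","properties":{"commands":{"type":"array"},"jaw":{"type":"number"}},"required":["commands"]}

```bash
mkdir -p pics; ls; python3 - <<'E'
from rig import bot, snapshot
import cv2,numpy as np
s=bot.get_state();print(s['clock'],s['tool_pos'],s['tool_rot'],s['force'])
ims=[]
for n in('top','side'):
    d=snapshot(n);np.save(f'pics/{n}.npy',d,allow_pickle=True);cv2.imwrite(f'pics/{n}0.png',d['pixels'])
    print({k:v for k,v in d.items() if k!='pixels'})
E
```

```text
pics
0.0 [ 0.15044304 -0.65732699  0.22991214] [-3.13917901e+00 -3.45762428e-04  2.24802072e-01] [-0.20310065 -0.50790981  0.03067454]
{'vertical_fov': 43.999737840417815, 'cx': 282.9003728473461, 'cy': 206.22276348921037, 'k1': -0.10203301388754417, 'rvec': array([ 2.17340258, -2.14977302,  0.16391426]), 'tvec': array([0.03342184, 0.63764781, 1.27492509])}
{'vertical_fov': 54.59153560985633, 'cx': 276.2576999372778, 'cy': 206.79984212651925, 'k1': -0.04384361801064082, 'rvec': array([ 2.4504423 , -0.38468061,  0.14065244]), 'tvec': array([-0.59217192,  0.25979734,  0.84182398])}
```

View pics/top0.png

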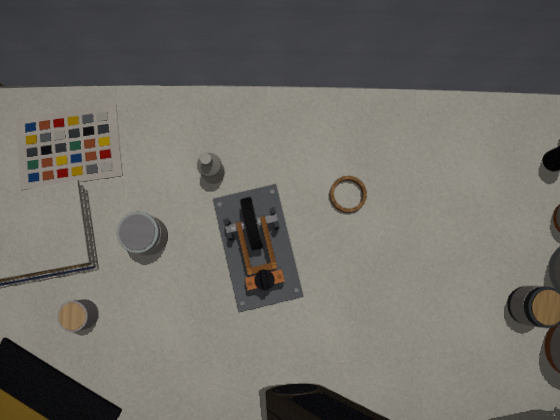

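View pics/side0.png

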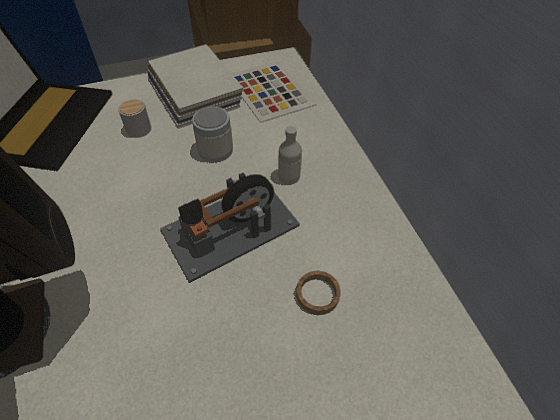

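Top view: plate corners are at about (214,197), (276,185), (302,297) and (240,311), with the tyre near (251,223) and the knob near (264,281). The tape is on the machine's right, the can and bottle on its left.

```bash
cat > h.py <<'E'
import numpy as np,cv2
from scipy.spatial.transform import Rotation as R
def cam(d,s=None):
    f=d['pixels'].shape[0]/2/np.tan(np.radians(d['vertical_fov']/2))
    if 'rvec' in d:
        Rc=cv2.Rodrigues(d['rvec'])[0].T; o=-Rc@d['tvec']
    else:
        T=np.eye(4);T[:3,:3]=R.from_euler('xyz',s['tool_rot']).as_matrix();T[:3,3]=s['tool_pos'];T=T@d['T_tool_cam'];Rc=T[:3,:3];o=T[:3,3]
    return np.array([[f,0,d['cx']],[0,f,d['cy']],[0,0,1.]]),np.array([d['k1'],0,0,0.]),Rc,o
def ray(d,p,z,s=None):
    K,D,Rc,o=cam(d,s)
    u=cv2.undistortPoints(np.float64(p).reshape(-1,1,2),K,D)[:,0]
    v=np.c_[u,np.ones(len(u))]@Rc.T
    return o+v*((z-o[2])/v[:,2])[:,None]
E
python3 - <<'E'
from h import *
d=np.load('pics/top.npy',allow_pickle=True).item()
c=ray(d,[(214,197),(276,185),(302,297),(240,311)],.012);print(c.round(3),[np.linalg.norm(c[i]-c[i-1]).round(3) for i in range(4)])
m=d['pixels'].max(2)<32
m=m.astype(np.uint8)
n,l,st,ce=cv2.connectedComponentsWithStats(m)
for i in range(1,n):
    if st[i,4]>60 and 200<ce[i,0]<310 and 180<ce[i,1]<310:
        print(st[i],ce[i],ray(d,[ce[i]],.15).round(4))
        cnt=max(cv2.findContours((l==i).astype(np.uint8),0,2)[0],key=cv2.contourArea);print(cv2.minAreaRect(cnt), ray(d,cv2.boxPoints(cv2.minAreaRect(cnt)),.145).round(3).tolist())
e=c[:2].mean(0)-c[2:].mean(0);print('yaw',np.arctan2(e[1],e[0]),'mid',c.mean(0))
K,D,Rc,o=cam(d);print(o)
cv2.imwrite('pics/tc.png',cv2.resize(d['pixels'][175:320,200:320],None,fx=4,fy=4,interpolation=2))
E
```

```text
[[ 0.663  0.219  0.012]
 [ 0.697  0.058  0.012]
 [ 0.409 -0.011  0.012]
 [ 0.372  0.146  0.012]] [np.float64(0.3), np.float64(0.164), np.float64(0.296), np.float64(0.161)]
[241 197  22  54 612] [250.64379085 224.3496732 ] [[0.5797 0.1165 0.15  ]]
((250.49111938476562, 223.87435913085938), (52.9011344909668, 12.819738388061523), 75.65067291259766) [[0.637, 0.148, 0.145], [0.645, 0.119, 0.145], [0.526, 0.087, 0.145], [0.518, 0.115, 0.145]]
[255 270  19  21 306] [264.09150327 279.74509804] [[0.4529 0.0837 0.15  ]]
((264.0, 280.0), (20.0, 18.0), 90.0) [[0.475, 0.105, 0.145], [0.475, 0.064, 0.145], [0.43, 0.063, 0.145], [0.429, 0.104, 0.145]]
yaw 0.24122669581607212 mid [0.53531807 0.1030561  0.012     ]
[0.46320076 0.0643492  1.34701521]
```

View pics/tc.png

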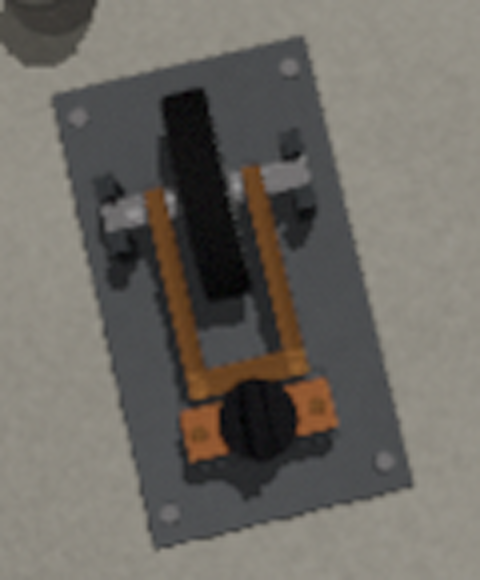

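The crop shows the tyre leaning only slightly, with the knob bar roughly along the machine's x. I estimate the roller at (0.587, 0.119), the knob at (0.451, 0.086) and yaw at 0.24. The estimates agree with each other (knob to roller 0.140 m), so I'm setting out.

>>> step_arm --pt "15 -17 -2 0 0 0" --pt "31 -34 -4 0 0 0" --pt "31 -34 -4 0 0 0" --pt "31 -34 -4 0 0 0" --pt "31 -34 -4 0 0 0" --pt "31 -34 -4 0 0 0" --pt "31 -34 -4 0 0 0" --pt "31 -34 -4 0 0 0" --jaw 50

```text
clock: 0.9
tool_pos: [0.3202, -0.3557, 0.261]
tool_rot: [-3.141, 0.0, 0.224]
force: [1.0, 0.1, -0.3]
finger_gap: 0.0497
grasp_force: 0.0
```

>>> step_arm --pt "31 -34 0 0 0 0" --pt "31 -34 0 0 0 0" --pt "31 -34 0 0 0 0" --pt "31 -34 0 0 0 0" --pt "31 -34 0 0 0 0" --pt "31 -34 0 0 0 0" --pt "31 -34 0 0 0 0" --pt "31 -34 0 0 0 0"

```text
clock: 1.7
tool_pos: [0.5013, -0.0353, 0.261]
tool_rot: [3.142, 0.0, 0.225]
force: [0.1, -0.6, 0.2]
finger_gap: 0.05
grasp_force: 0.0
```

>>> step_arm --pt "31 -34 0 0 0 0" --pt "31 -34 0 0 0 0" --pt "31 -34 0 0 0 0" --pt "26 -30 0 0 0 0" --pt "0 0 0 0 0 -0.145" --pt "0 0 0 0 0 -0.145" --pt "0 0 0 0 0 -0.145" --pt "0 0 0 0 0 -0.145"

```text
clock: 2.5
tool_pos: [0.5872, 0.1182, 0.2605]
tool_rot: [-3.141, 0.001, 0.811]
force: [0.1, 0.1, 1.2]
finger_gap: 0.0503
grasp_force: 0.0
```

>>> step_arm --pt "0 0 0 0 0 -0.145" --pt "0 0 0 0 0 -0.145" --pt "0 0 0 0 0 -0.145" --pt "0 0 0 0 0 -0.145" --pt "0 0 0 0 0 -0.145" --pt "0 0 0 0 0 -0.145" --pt "0 0 0 0 0 -0.145" --pt "0 0 0 0 0 -0.145"

```text
clock: 3.3
tool_pos: [0.5872, 0.1179, 0.2606]
tool_rot: [-3.14, -0.0, 1.971]
force: [0.8, 0.2, 0.3]
finger_gap: 0.0498
grasp_force: 0.0
```

>>> step_arm --pt "0 0 0 0 0 -0.145" --pt "0 0 0 0 0 -0.145" --pt "0 0 0 0 0 -0.145" --pt "0 0 0 0 0 -0.145" --pt "0 0 0 0 0 -0.145" --pt "0 0 0 0 0 -0.145" --pt "0 0 0 0 0 -0.145" --pt "0 0 0 0 0 -0.145"

```text
clock: 4.1
tool_pos: [0.5871, 0.1179, 0.2606]
tool_rot: [-3.142, -0.001, 3.131]
force: [-0.5, -0.0, 0.9]
finger_gap: 0.0504
grasp_force: 0.0
```

>>> step_arm --pt "0 0 0 0 0 -0.145" --pt "0 0 0 0 0 -0.113" --pt "0 0 0 0 0 0"

```text
clock: 4.4
tool_pos: [0.5872, 0.1179, 0.2607]
tool_rot: [3.141, -0.001, -2.901]
force: [-0.0, -0.2, -0.6]
finger_gap: 0.0502
grasp_force: 0.0
```

```bash
python3 - <<'E'
from rig import bot, snapshot
from h import *
s=bot.get_state();d=snapshot('wrist');np.save('pics/w1.npy',[d,s],allow_pickle=True);cv2.imwrite('pics/w1.png',d['pixels'])
print(s['clock'],s['tool_pos'],s['tool_rot'],s['force'],s['finger_gap'],s['qpos']);print(d['T_tool_cam'].round(3))
E
```

```text
4.4 [0.58717021 0.11792667 0.26067063] [ 3.14134206e+00 -1.17723037e-03 -2.90060801e+00] [-0.00954564 -0.18301476 -0.5566566 ] 0.0501514185208788 [ 2.89190827e-02  9.93205446e-02  1.73889368e+00 -2.90573988e-06
  1.30458203e+00 -1.78286097e+00]
[[-0.001 -0.954 -0.299  0.078]
 [ 1.    -0.001 -0.    -0.   ]
 [ 0.    -0.299  0.954 -0.143]
 [ 0.     0.     0.     1.   ]]
```

View pics/w1.png

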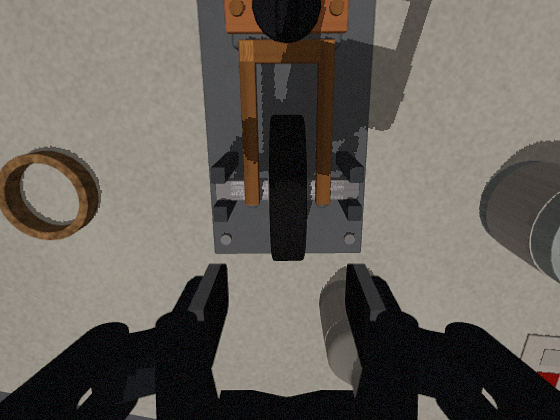

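The wrist view shows the tyre at columns 268–306, midway between the fingers (228 and 347) and square to them. The axle is at row 190 or so. I'll check the offsets numerically.

```bash
python3 - <<'E'
from h import *
d,s=np.load('pics/w1.npy',allow_pickle=True)
def tl(p,z):
    w=ray(d,p,z,s);t=R.from_euler('xyz',s['tool_rot']).inv().apply(w-s['tool_pos']);return (t*1000).round(1).tolist(),w.round(4).tolist()
print('axle ends',tl([(217,190),(358,190)],.085))
print('tyre front/back',tl([(287,117),(287,259)],.08))
g=cv2.cvtColor(d['pixels'],cv2.COLOR_BGR2GRAY)
for r in(130,160,190,220,250):
    x=np.where(g[r,262:314]<30)[0]+262;print(r,x.min(),x.max())
print('tyre sides row150,190 z.14',tl([(268,150),(306,150),(268,190),(306,190)],.14))
print('plate back corners',tl([(216,253),(361,253)],.012))
print('tips tool', tl([(228,265),(347,265)],s['tool_pos'][2]))
print('bar left/right', tl([(240,45),(334,45)],.1))
E
```

```text
axle ends ([[-3.3, -62.7, 175.7], [-3.5, 63.5, 175.7]], [[0.6052, 0.0579, 0.085], [0.5752, 0.1804, 0.085]])
tyre front/back ([[59.7, 0.0, 180.7], [-73.3, -0.1, 180.6]], [[0.529, 0.1037, 0.08], [0.6581, 0.1354, 0.08]])
130 270 304
160 269 306
190 269 306
220 270 305
250 271 304
tyre sides row150,190 z.14 ([[40.2, -13.7, 120.7], [40.2, 13.5, 120.7], [10.7, -14.2, 120.7], [10.7, 14.0, 120.7]], [[0.5512, 0.095, 0.14], [0.5448, 0.1215, 0.14], [0.58, 0.1016, 0.14], [0.5733, 0.129, 0.14]])
plate back corners ([[-97.4, -82.4, 248.5], [-97.5, 85.9, 248.6]], [[0.7011, 0.0611, 0.012], [0.6611, 0.2246, 0.012]])
tips tool ([[8.4, -25.5, 0.0], [8.4, 25.5, 0.0]], [[0.5851, 0.0911, 0.2607], [0.5729, 0.1407, 0.2607]])
bar left/right ([[113.7, -35.6, 160.8], [113.6, 35.6, 160.8]], [[0.4851, 0.0562, 0.1], [0.4681, 0.1254, 0.1]])
```

>>> step_arm --pt "-5 0 30 0 0 0" --pt "0 0 40 0 0 0" --pt "0 0 35 0 0 0" --pt "0 0 20 0 0 0" --pt "0 0 12 0 0 0" --pt "0 0 4 0 0 0" --pt "0 0 0 0 0 0"

```text
clock: 5.15
tool_pos: [0.5927, 0.1192, 0.1206]
tool_rot: [-3.142, 0.0, -2.901]
force: [-0.2, -0.0, 0.3]
finger_gap: 0.0498
grasp_force: 0.0
```

>>> step_arm --pt "0 3 0 0 0 0" --pt "0 3 0 0 0 0" --pt "0 2 0 0 0 0" --pt "0 1 0 0 0 0" --pt "0 1 0 0 0 0"

```text
clock: 5.65
tool_pos: [0.5901, 0.129, 0.1207]
tool_rot: [-3.141, 0.001, -2.9]
force: [-0.6, 0.8, -0.3]
finger_gap: 0.0501
grasp_force: 0.0
```

>>> step_arm --pt "0 1 0 0 0 0" --pt "0 1 0 0 0 0" --pt "0 1 0 0 0 0" --pt "0 0 0 0 0 0"

```text
clock: 6.05
tool_pos: [0.5893, 0.1318, 0.1204]
tool_rot: [-3.142, 0.0, -2.9]
force: [-0.1, -0.2, 0.7]
finger_gap: 0.0496
grasp_force: 0.1
```

>>> step_arm --pt "0 1 0 0 0 0" --pt "0 0 0 0 0 0" --pt "0 0 0 0 0 0"

```text
clock: 6.35
tool_pos: [0.5891, 0.1327, 0.1204]
tool_rot: [3.142, 0.0, -2.9]
force: [0.2, -0.3, 0.2]
finger_gap: 0.0501
grasp_force: 0.2
```

>>> step_arm --pt "0 1 0 0 0 0" --pt "0 0 0 0 0 0" --pt "0 0 0 0 0 0"

```text
clock: 6.65
tool_pos: [0.5888, 0.1338, 0.1203]
tool_rot: [3.141, 0.0, -2.9]
force: [0.7, 0.2, -0.6]
finger_gap: 0.0502
grasp_force: 0.2
```

>>> step_arm --pt "0 1 0 0 0 0" --pt "0 0 0 0 0 0" --pt "0 0 0 0 0 0"

```text
clock: 6.95
tool_pos: [0.5885, 0.1348, 0.1203]
tool_rot: [3.141, -0.0, -2.9]
force: [0.3, 0.5, 0.4]
finger_gap: 0.05
grasp_force: 0.2
```

>>> step_arm --pt "0 1 0 0 0 0" --pt "0 0 0 0 0 0" --pt "0 0 0 0 0 0"

```text
clock: 7.25
tool_pos: [0.5884, 0.1354, 0.1204]
tool_rot: [-3.141, -0.0, -2.9]
force: [0.2, -2.1, 1.3]
finger_gap: 0.0497
grasp_force: 0.9
```

>>> step_arm --pt "0 1 0 0 0 0" --pt "0 0 0 0 0 0" --pt "0 0 0 0 0 0"

```text
clock: 7.55
tool_pos: [0.5882, 0.136, 0.1204]
tool_rot: [-3.14, -0.0, -2.9]
force: [0.1, -4.6, 1.1]
finger_gap: 0.0501
grasp_force: 2.2
```

```bash
python3 - <<'E'
from rig import bot, snapshot
from h import *
s=bot.get_state();d=snapshot('wrist');np.save('pics/w2.npy',[d,s],allow_pickle=True);cv2.imwrite('pics/w2.png',d['pixels'])
print(s['tool_pos'],s['force'],s['finger_gap'],s['grasp_force'],s['torque'])
E
```

```text
[0.58822805 0.13604957 0.12042906] [ 0.09410034 -4.64578188  1.11152399] 0.050068853652519986 2.2410960774868727 [-0.73666316 -0.11343065 -0.06758509]
```

View pics/w2.png

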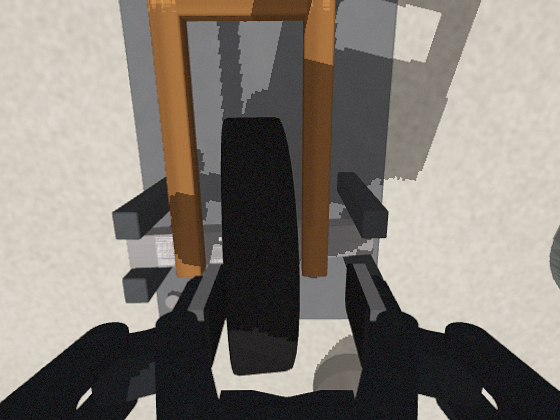

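The left stop is felt at 4.6 N, and the picture shows the tyre leaning left against the finger. Next, the right side.

>>> step_arm --pt "0 -6 0 0 0 0" --pt "0 -8 0 0 0 0" --pt "0 -5 0 0 0 0" --pt "0 -2 0 0 0 0" --pt "0 -2 0 0 0 0" --pt "0 -2 0 0 0 0" --pt "0 -2 0 0 0 0" --pt "0 -2 0 0 0 0"

```text
clock: 8.4
tool_pos: [0.595, 0.1085, 0.1204]
tool_rot: [3.141, 0.0, -2.9]
force: [0.2, 0.8, 0.5]
finger_gap: 0.0498
grasp_force: 0.3
```

>>> step_arm --pt "0 -1 0 0 0 0" --pt "0 -1 0 0 0 0" --pt "0 -1 0 0 0 0" --pt "0 0 0 0 0 0" --pt "0 0 0 0 0 0"

```text
clock: 8.9
tool_pos: [0.5957, 0.1054, 0.1202]
tool_rot: [-3.141, -0.0, -2.9]
force: [0.9, -0.2, 0.1]
finger_gap: 0.0499
grasp_force: 0.0
```

>>> step_arm --pt "0 -1 0 0 0 0" --pt "0 0 0 0 0 0" --pt "0 0 0 0 0 0"

```text
clock: 9.2
tool_pos: [0.5959, 0.1046, 0.1203]
tool_rot: [-3.142, -0.0, -2.9]
force: [0.5, 0.4, 0.5]
finger_gap: 0.0499
grasp_force: 0.2
```

>>> step_arm --pt "0 -1 0 0 0 0" --pt "0 0 0 0 0 0" --pt "0 0 0 0 0 0"

```text
clock: 9.5
tool_pos: [0.5961, 0.1039, 0.1204]
tool_rot: [3.141, -0.0, -2.9]
force: [-1.1, 1.9, 1.9]
finger_gap: 0.0496
grasp_force: 1.2
```

>>> step_arm --pt "0 -0.5 0 0 0 0" --pt "0 0 0 0 0 0" --pt "0 0 0 0 0 0"

```text
clock: 9.8
tool_pos: [0.5962, 0.1036, 0.1204]
tool_rot: [3.141, -0.0, -2.9]
force: [-1.8, 4.3, 1.0]
finger_gap: 0.0499
grasp_force: 2.1
```

>>> step_arm --pt "0 -0.5 0 0 0 0" --pt "0 0 0 0 0 0" --pt "0 0 0 0 0 0"

```text
clock: 10.1
tool_pos: [0.5963, 0.1032, 0.1204]
tool_rot: [3.14, -0.0, -2.901]
force: [-2.2, 5.1, 2.3]
finger_gap: 0.0502
grasp_force: 2.7
```

Both stops are felt. I'll check the swing with the camera, using the leading tread corner in the left and right pictures.

```bash
cat > m.py <<'E'
from h import *
import sys
u=np.array([-.239,.971])
def edge(fn,side):
    d,s=np.load(fn,allow_pickle=True)
    K,D,Rc,o=cam(d,s)
    A=R.from_euler('xyz',s['tool_rot']).as_matrix()
    w=s['tool_pos']+A@np.array([0,0,s['tool_pos'][2]-.1445])
    p=cv2.projectPoints((Rc.T@(w-o)).reshape(1,3),np.zeros(3),np.zeros(3),K,D)[0].ravel()
    g=cv2.cvtColor(d['pixels'],cv2.COLOR_BGR2GRAY); r=int(p[1]);out=[]
    for rr in range(r-20,r+1,4):
        row=g[rr].astype(int); c=255
        while row[c]<40: c+=-1 if side<0 else 1
        q=ray(d,[(c,rr)],.1432,s)[0]; out.append((rr,c,int(row[c]),round(float(q[:2]@u)*1000,2)))
    return out
E
python3 - <<'E'
from rig import bot, snapshot
from m import *
s=bot.get_state();d=snapshot('wrist');np.save('pics/w3.npy',[d,s],allow_pickle=True)
cv2.imwrite('pics/w3.png',d['pixels'])
print(edge('pics/w2.npy',-1),edge('pics/w3.npy',1),edge('pics/w2.npy',1),edge('pics/w3.npy',-1),sep='\n')
E
```

```text
[(294, 209, 46, -37.57), (298, 207, 69, -38.41), (302, 206, 45, -38.89), (306, 204, 70, -39.75), (310, 203, 58, -40.24), (314, 203, 73, -40.35)]
[(294, 255, 124, -54.46), (298, 255, 125, -54.5), (302, 255, 125, -54.55), (306, 255, 123, -54.59), (310, 255, 119, -54.64), (314, 255, 122, -54.68)]
[(294, 299, 49, -4.29), (298, 299, 45, -4.27), (302, 299, 47, -4.26), (306, 299, 44, -4.24), (310, 299, 49, -4.22), (314, 299, 75, -4.21)]
[(294, 255, 124, -54.46), (298, 255, 125, -54.5), (302, 255, 125, -54.55), (306, 255, 123, -54.59), (310, 255, 119, -54.64), (314, 255, 122, -54.68)]
```

View pics/w3.png

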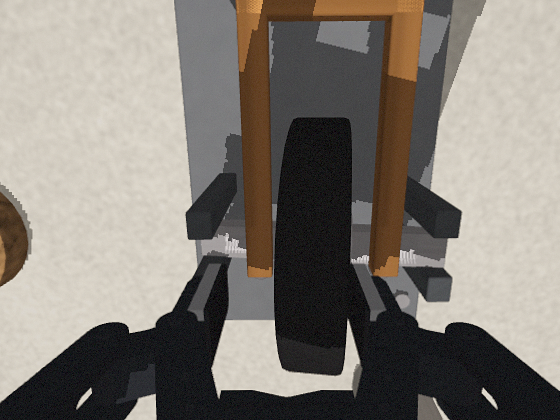

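```bash
python3 - <<'E'
from m import *
for fn,cols in(('w2',(299,300)),('w3',(274,275,276))):
    d,s=np.load(f'pics/{fn}.npy',allow_pickle=True)
    g=cv2.cvtColor(d['pixels'],cv2.COLOR_BGR2GRAY)
    print(fn,[g[r,270:282].tolist() if fn=='w3' else g[r,294:304].tolist() for r in(250,290,330)])
    print([(c,round(float(ray(d,[(c,300)],.1432,s)[0][:2]@u)*1e3,2)) for c in cols])
E
```

```text
w2 [[25, 21, 14, 16, 41, 93, 87, 75, 51, 61], [24, 12, 25, 34, 15, 52, 135, 127, 125, 127], [19, 11, 18, 9, 39, 224, 213, 211, 212, 214]]
[(299, -4.26), (300, -3.89)]
w3 [[73, 64, 56, 94, 72, 16, 19, 10, 24, 18, 20, 22], [124, 127, 124, 127, 5, 12, 27, 23, 17, 21, 16, 21], [208, 210, 208, 212, 219, 112, 1, 11, 10, 23, 17, 22]]
[(274, -47.46), (275, -47.09), (276, -46.72)]
```

Vision gives about 0.09 rad of rock and touch about 0.10 rad, so roughly 0.81 rad of knob turn uses up the play. I'll aim for about 1.0 rad in total. Going to the knob now.

>>> step_arm --pt "0 8 0 0 0 0" --pt "0 9 0 0 0 0" --pt "0 0 -20 0 0 0" --pt "0 0 -40 0 0 0" --pt "0 0 -40 0 0 0" --pt "25 0 -20 0 0 0" --pt "45 0 0 0 0 0" --pt "30 0 0 0 0 0"

```text
clock: 10.95
tool_pos: [0.494, 0.0948, 0.2411]
tool_rot: [-3.139, 0.001, -2.9]
force: [0.6, 0.3, 0.3]
finger_gap: 0.0496
grasp_force: 0.0
```

>>> step_arm --pt "0 0 0 0 0 0"

```text
clock: 11.05
tool_pos: [0.4923, 0.0949, 0.2397]
tool_rot: [-3.14, -0.002, -2.9]
force: [0.5, 0.2, 0.8]
finger_gap: 0.0496
grasp_force: 0.0
```

```bash
python3 - <<'E'
from rig import bot, snapshot
from h import *
s=bot.get_state();d=snapshot('wrist');np.save('pics/w4.npy',[d,s],allow_pickle=True)
cv2.imwrite('pics/w4.png',cv2.convertScaleAbs(d['pixels'],alpha=1.8))
print(s['tool_pos'],s['tool_rot'],s['qpos'])
E
```

```text
[0.49229518 0.09487285 0.23973323] [-3.14035537e+00 -1.53191601e-03 -2.90035687e+00] [-1.14552281e-02 -1.09486482e-01  1.98537103e+00 -1.65692336e-03
  1.26688243e+00 -1.82299151e+00]
```

View pics/w4.png

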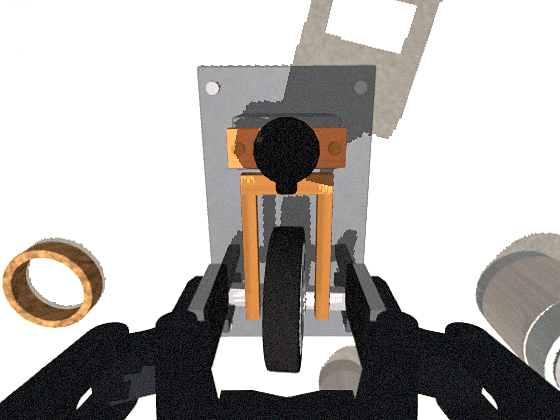

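```bash
python3 - <<'E'
from h import *
d,s=np.load('pics/w4.npy',allow_pickle=True)
c=d['pixels'][105:205,235:340]
c=cv2.GaussianBlur(c,(3,3),0);c=cv2.convertScaleAbs(c,alpha=6)
cv2.imwrite('pics/w4c.png',cv2.resize(c,None,fx=5,fy=5,interpolation=2))
A=R.from_euler('xyz',s['tool_rot'])
for n,p,z in(('disc centre',(286,150),.122),('bar end',(286,192),.15),('bar L/R',(276,188),.15),('',(297,188),.15),('yokeplate',(287,182),.1)):
    w=ray(d,[p],z,s)[0];print(n,w.round(4),(A.inv().apply(w-s['tool_pos'])*1e3).round(1))
E
```

```text
disc centre [0.4529 0.0842 0.122 ] [ 40.6  -0.8 117.8]
bar end [0.4756 0.0899 0.15  ] [17.2 -0.8 89.8]
bar L/R [0.4746 0.0829 0.15  ] [19.9 -7.3 89.8]
 [0.4713 0.0962 0.15  ] [19.9  6.4 89.8]
yokeplate [0.4802 0.0917 0.1   ] [ 1.230e+01 -1.000e-01  1.398e+02]
```

View pics/w4c.png

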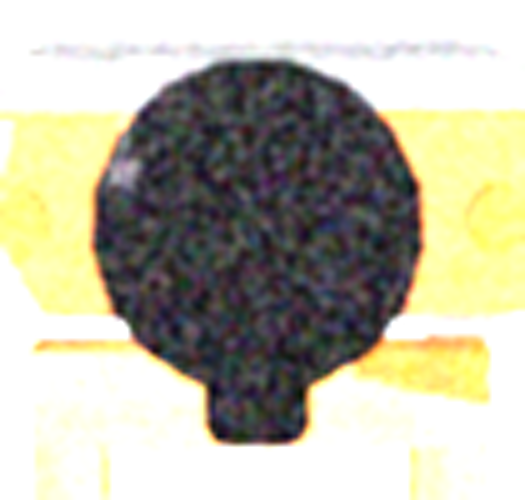

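The bar lies parallel to the tool's x axis (angle about 0). The knob centre is at tool +41, −0.8 mm.

>>> step_arm --pt "21 -0.4 10 0 0 0" --pt "20 -0.4 30 0 0 0" --pt "0 0 35 0 0 0" --pt "0 0 25 0 0 0" --pt "0 0 10 0 0 0" --pt "0 0 3.5 0 0 0" --pt "0 0 0 0 0 0"

```text
clock: 11.8
tool_pos: [0.4566, 0.0847, 0.1274]
tool_rot: [-3.141, 0.001, -2.9]
force: [0.2, 0.5, 0.1]
finger_gap: 0.05
grasp_force: 0.0
```

>>> step_arm --pt "0 0 0 0 0 0" --pt "0 0 0 0 0 0" --pt "0 0 0 0 0 0" --pt "0 0 0 0 0 0" --pt "0 0 0 0 0 0" --pt "0 0 0 0 0 0" --jaw 8

```text
clock: 12.4
tool_pos: [0.4565, 0.0854, 0.1284]
tool_rot: [3.141, 0.003, -2.901]
force: [-1.6, 4.5, 6.6]
finger_gap: 0.0127
grasp_force: 60.8
```

TCP is 4 mm short along the bar and presses slightly downward. I'll open, correct and regrip.

>>> step_arm --pt "0 0 -1 0 0 0" --pt "0 0 -1 0 0 0" --pt "4 0 0 0 0 0" --pt "0 0 0 0 0 0" --jaw 24

```text
clock: 12.8
tool_pos: [0.4511, 0.0835, 0.1284]
tool_rot: [-3.141, -0.001, -2.901]
force: [0.4, -0.2, -0.3]
finger_gap: 0.0239
grasp_force: 0.0
```

>>> step_arm --pt "0 0 0 0 0 0" --pt "0 0 0 0 0 0" --pt "0 0 0 0 0 0" --pt "0 0 0 0 0 0" --jaw 8

```text
clock: 13.2
tool_pos: [0.4513, 0.0841, 0.1288]
tool_rot: [3.14, -0.001, -2.9]
force: [-3.6, 4.0, 3.3]
finger_gap: 0.013
grasp_force: 59.8
```

>>> step_arm --pt "0 0 0 0 0 0.05" --pt "0 0 0 0 0 0.1" --pt "0 0 0 0 0 0.1" --pt "0 0 0 0 0 0.1" --pt "0 0 0 0 0 0.1" --pt "0 0 0 0 0 0.1" --pt "0 0 0 0 0 0.1"

```text
clock: 13.9
tool_pos: [0.4514, 0.0867, 0.1288]
tool_rot: [3.135, -0.003, 2.728]
force: [-1.6, 13.7, 1.9]
finger_gap: 0.0127
grasp_force: 59.8
```

>>> step_arm --pt "0 0 0 0 0 0.1" --pt "0 0 0 0 0 0.1" --pt "0 0 0 0 0 0.1" --pt "0 0 0 0 0 0.05" --pt "0 0 0 0 0 0" --pt "0 0 0 0 0 0"

```text
clock: 14.5
tool_pos: [0.4522, 0.0879, 0.1288]
tool_rot: [3.133, -0.006, 2.38]
force: [0.8, 17.3, -0.2]
finger_gap: 0.013
grasp_force: 59.5
```

>>> step_arm --pt "0 0 0 0 0 0" --pt "0 0 0 0 0 0" --pt "0 0 0 0 0 0" --jaw 50

```text
clock: 14.8
tool_pos: [0.4521, 0.0832, 0.1288]
tool_rot: [-3.141, 0.001, 2.383]
force: [-0.5, 0.5, 0.8]
finger_gap: 0.0501
grasp_force: 0.0
```

>>> step_arm --pt "0 0 -20 0 0 0" --pt "0 0 -30 0 0 -0.13" --pt "0 0 -30 0 0 -0.145" --pt "0 0 -30 0 0 -0.145" --pt "0 0 0 0 0 -0.145" --pt "0 0 0 0 0 -0.145" --pt "0 0 0 0 0 -0.145" --pt "0 0 0 0 0 -0.145"

```text
clock: 15.6
tool_pos: [0.452, 0.083, 0.239]
tool_rot: [-3.141, 0.001, -2.895]
force: [-0.4, -0.2, -0.1]
finger_gap: 0.05
grasp_force: 0.0
```

>>> step_arm --pt "-20 1 0 0 0 0" --pt "-22 1 0 0 0 0" --pt "0 0 0 0 0 0"

```text
clock: 15.9
tool_pos: [0.4937, 0.0953, 0.2389]
tool_rot: [-3.141, 0.001, -2.901]
force: [0.1, -0.6, -1.5]
finger_gap: 0.0496
grasp_force: 0.0
```

```bash
python3 - <<'E'
from rig import bot, snapshot
from h import *
s=bot.get_state();d=snapshot('wrist');np.save('pics/w5.npy',[d,s],allow_pickle=True)
print(s['tool_pos'],s['tool_rot'],s['qpos'])
c=d['pixels'][95:215,215:360]
c=cv2.GaussianBlur(c,(3,3),0);c=cv2.convertScaleAbs(c,alpha=6)
cv2.imwrite('pics/w5c.png',cv2.resize(c,None,fx=4,fy=4,interpolation=2))
E
```

```text
[0.49372546 0.09525539 0.23894698] [-3.14068936e+00  9.11745054e-04 -2.90079911e+00] [-1.11178847e-02 -1.06721695e-01  1.98430738e+00 -6.79482287e-04
  1.26289892e+00 -1.82250178e+00]
```

View pics/w5c.png

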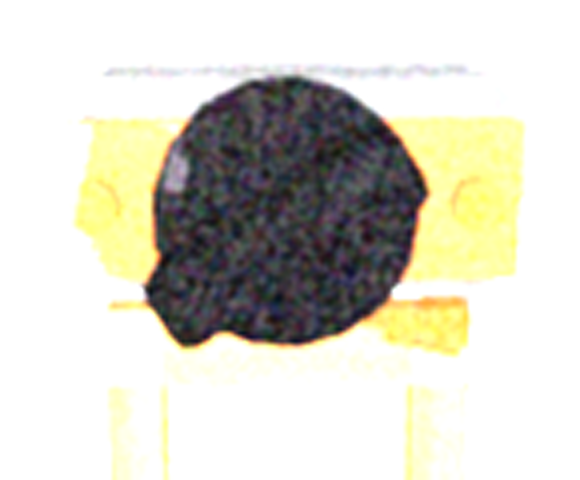

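```bash
python3 - <<'E'
from h import *
for fn,ps in(('w4',[(276.6,192.5),(296,192.5)]),('w5',[(252.3,167.5),(263,181.5),(322,143)])):
    d,s=np.load(f'pics/{fn}.npy',allow_pickle=True);A=R.from_euler('xyz',s['tool_rot'])
    t=A.inv().apply(ray(d,ps,.152,s)-s['tool_pos'])*1e3;e=t[1]-t[0];print(t.round(1),np.linalg.norm(e),'edge ang',np.arctan2(e[0],e[1]))
    print('mid',t[:2].mean(0), [ (np.r_[x,y],np.arctan2(-(t[:2].mean(0)[1]-y),-(t[:2].mean(0)[0]-x))) for x,y in((41,-.8),(42.5,-2),(42.5,2))])
E
```

```text
[[17.4 -6.9 87.8]
 [17.4  5.7 87.8]] 12.608505360876126 edge ang -0.0005763743279227953
mid [17.42972243 -0.58048027 87.76082238] [(array([41. , -0.8]), np.float64(-0.009313143906257662)), (array([42.5, -2. ]), np.float64(-0.05656122648868397)), (array([42.5,  2. ]), np.float64(0.10256865876585838))]
[[ 34.  -22.1  86.9]
 [ 24.9 -15.5  86.9]
 [ 49.4  21.6  86.9]] 11.229751802991727 edge ang -0.9427363147171256
mid [ 29.48849223 -18.8210212   86.93716529] [(array([41. , -0.8]), np.float64(1.002347538356293)), (array([42.5, -2. ]), np.float64(0.9124074145406433)), (array([42.5,  2. ]), np.float64(1.012253325617805))]
```

The bar turned by about 0.95–1.0 rad. Next I'll push the tyre again to check.

>>> step_arm --pt "-25 0 0 0 0 0" --pt "-45 0 0 0 0 0" --pt "-31 0 20 0 0 0" --pt "0 0 40 0 0 0" --pt "0 0 35 0 0 0" --pt "0 0 18 0 0 0" --pt "0 0 5 0 0 0" --pt "0 0 0 0 0 0"

```text
clock: 16.75
tool_pos: [0.5894, 0.1194, 0.1204]
tool_rot: [3.142, -0.002, -2.901]
force: [-0.1, -1.1, 0.7]
finger_gap: 0.0502
grasp_force: 0.0
```

>>> step_arm --pt "0 4 0 0 0 0" --pt "0 4 0 0 0 0" --pt "0 1 0 0 0 0" --pt "0 1 0 0 0 0" --pt "0 0 0 0 0 0" --pt "0 0 0 0 0 0"

```text
clock: 17.35
tool_pos: [0.5878, 0.1296, 0.121]
tool_rot: [-3.142, 0.0, -2.9]
force: [-0.2, -0.1, 0.2]
finger_gap: 0.0501
grasp_force: 0.0
```

>>> step_arm --pt "0 1 0 0 0 0" --pt "0 0 0 0 0 0" --pt "0 0 0 0 0 0"

```text
clock: 17.65
tool_pos: [0.5876, 0.1301, 0.1209]
tool_rot: [-3.141, -0.0, -2.9]
force: [1.1, -1.6, 0.9]
finger_gap: 0.05
grasp_force: 0.9
```

>>> step_arm --pt "0 0.5 0 0 0 0" --pt "0 0 0 0 0 0" --pt "0 0 0 0 0 0"

```text
clock: 17.95
tool_pos: [0.5876, 0.1305, 0.121]
tool_rot: [-3.141, 0.0, -2.9]
force: [1.5, -3.8, 0.6]
finger_gap: 0.0501
grasp_force: 1.8
```

>>> step_arm --pt "0 0.5 0 0 0 0" --pt "0 0 0 0 0 0" --pt "0 0 0 0 0 0"

```text
clock: 18.25
tool_pos: [0.5876, 0.131, 0.1211]
tool_rot: [-3.14, 0.0, -2.9]
force: [1.2, -5.1, 2.0]
finger_gap: 0.0502
grasp_force: 2.6
```

```bash
python3 - <<'E'
from rig import bot
s=bot.get_state();print(s['tool_pos'],s['force'],s['tool_pos'][:2]@[-.239,.971]*1e3)
E
```

```text
[0.58757381 0.13097938 0.12110748] [ 1.16222387 -5.11789815  2.03737441] -13.249158494900561
```

>>> step_arm --pt "0 0.5 0 0 0 0" --pt "0 0 0 0 0 0" --pt "0 0 0 0 0 0"

```text
clock: 18.55
tool_pos: [0.5875, 0.1313, 0.1211]
tool_rot: [-3.14, 0.0, -2.9]
force: [0.3, -4.8, 1.6]
finger_gap: 0.0503
grasp_force: 2.8
```

>>> step_arm --pt "0 0.5 0 0 0 0" --pt "0 0 0 0 0 0" --pt "0 0 0 0 0 0"

```text
clock: 18.85
tool_pos: [0.5875, 0.1315, 0.1212]
tool_rot: [-3.139, 0.001, -2.9]
force: [-0.1, -6.9, 1.4]
finger_gap: 0.0499
grasp_force: 3.2
```

```bash
python3 - <<'E'
from rig import bot,snapshot
import numpy as np
s=bot.get_state();print(s['tool_pos'],s['force'],s['tool_pos'][:2]@[-.239,.971]*1e3)
d=snapshot('wrist');np.save('pics/w6.npy',[d,s],allow_pickle=True)
E
```

```text
[0.58753121 0.13151469 0.12119855] [-0.14504909 -6.92300867  1.37270054] -12.719195595305406
```

>>> step_arm --pt "0 -4 0 0 0 0" --pt "0 -8 0 0 0 0" --pt "0 -8 0 0 0 0" --pt "0 -2 0 0 0 0" --pt "0 0 0 0 0 0" --pt "0 0 0 0 0 0"

```text
clock: 19.5
tool_pos: [0.5922, 0.1112, 0.1208]
tool_rot: [3.141, -0.0, -2.901]
force: [-0.4, -0.1, 0.8]
finger_gap: 0.0498
grasp_force: 0.0
```

>>> step_arm --pt "0 -1 0 0 0 0" --pt "0 0 0 0 0 0" --pt "0 0 0 0 0 0"

```text
clock: 19.8
tool_pos: [0.5925, 0.1103, 0.1209]
tool_rot: [3.141, 0.0, -2.9]
force: [0.3, -0.4, -0.4]
finger_gap: 0.0501
grasp_force: 0.0
```

>>> step_arm --pt "0 -1 0 0 0 0" --pt "0 0 0 0 0 0" --pt "0 0 0 0 0 0"

```text
clock: 20.1
tool_pos: [0.5928, 0.1092, 0.1208]
tool_rot: [3.142, -0.0, -2.9]
force: [-0.4, 0.3, 0.3]
finger_gap: 0.0499
grasp_force: 0.0
```

>>> step_arm --pt "0 -1 0 0 0 0" --pt "0 0 0 0 0 0" --pt "0 0 0 0 0 0"

```text
clock: 20.4
tool_pos: [0.5929, 0.1084, 0.1208]
tool_rot: [3.141, -0.0, -2.9]
force: [0.3, 0.1, 0.3]
finger_gap: 0.05
grasp_force: 0.7
```

>>> step_arm --pt "0 -0.5 0 0 0 0" --pt "0 0 0 0 0 0" --pt "0 0 0 0 0 0"

```text
clock: 20.7
tool_pos: [0.593, 0.1081, 0.1209]
tool_rot: [3.141, -0.0, -2.9]
force: [-0.7, 2.7, 1.2]
finger_gap: 0.05
grasp_force: 1.5
```

>>> step_arm --pt "0 -0.5 0 0 0 0" --pt "0 0 0 0 0 0" --pt "0 0 0 0 0 0"

```text
clock: 21.0
tool_pos: [0.5932, 0.1076, 0.121]
tool_rot: [3.141, 0.0, -2.9]
force: [-1.8, 3.6, 2.3]
finger_gap: 0.0497
grasp_force: 2.4
```

>>> step_arm --pt "0 -0.5 0 0 0 0" --pt "0 0 0 0 0 0" --pt "0 0 0 0 0 0"

```text
clock: 21.3
tool_pos: [0.5932, 0.1073, 0.121]
tool_rot: [3.14, 0.0, -2.901]
force: [-1.7, 5.9, 2.4]
finger_gap: 0.0501
grasp_force: 2.8
```

```bash
python3 - <<'E'
from rig import bot,snapshot
from m import *
s=bot.get_state();d=snapshot('wrist');np.save('pics/w7.npy',[d,s],allow_pickle=True);print(s['force'],s['grasp_force'],s['tool_pos'][:2]@u*1e3)
def sub(fn,sign):
    d,s=np.load(f'pics/{fn}.npy',allow_pickle=True)
    g=cv2.cvtColor(d['pixels'],cv2.COLOR_BGR2GRAY).astype(float);o=[]
    for r in range(276,330,2):
        row=g[r]
        c=287 
        while row[c]<45 or row[c+sign]<45: c+=sign
        p=c-sign; bg=row[c+sign:c+4*sign:sign].mean(); b=c+ (sign)*(-.5)  # boundary before c
        fr=np.clip((bg-row[c])/(bg-17),0,1); b+=sign*fr
        o.append(ray(d,[(b,r)],.1435,s)[0][:2]@u*1e3)
    return np.median(o),np.std(o)
res={}
for fn,sg in(('w2',1),('w3',-1),('w6',1),('w7',-1)): res[fn]=sub(fn,sg);print(fn,res[fn])
for a,b in(('w2','w3'),('w6','w7')):
    D=(res[a][0]-res[b][0])/2; print((a,b),D,'rock',(D-13.95)/65)
E
```

```text
[-1.67733277  5.86683635  2.42069573] 2.7798282355070114 -37.58801461336129
w2 (np.float64(-4.238291218380444), np.float64(0.08332740893409857))
w3 (np.float64(-47.558271981327756), np.float64(0.10807190678815375))
w6 (np.float64(-10.090057076148058), np.float64(0.0422059251102858))
w7 (np.float64(-41.10305716237544), np.float64(0.040854687285747406))
('w2', 'w3') 21.659990381473655 rock 0.11861523663805625
('w6', 'w7') 15.506500043113693 rock 0.02394615450944144
```

Pushed both ways, the tyre now springs back and leans only 0.024 rad at about 6.5 N. That puts the knob about 0.1–0.15 rad past the end of the play. I'll add about 0.06 rad to centre it in the snug band, then feel once more.

>>> step_arm --pt "0 5 0 0 0 0" --pt "0 6 0 0 0 0" --pt "0 0 -25 0 0 0" --pt "0 0 -40 0 0 0" --pt "0 0 -35 0 0 0" --pt "30 0 -15 0 0 0" --pt "45 0.5 0 0 0 0" --pt "45 0.5 0 0 0 0"

```text
clock: 22.15
tool_pos: [0.4734, 0.0889, 0.2366]
tool_rot: [-3.139, 0.002, -2.9]
force: [-0.4, -0.1, 0.9]
finger_gap: 0.0501
grasp_force: 0.0
```

>>> step_arm --pt "20 0 0 0 0 0" --pt "0 0 0 0 0 0.143" --pt "0 0 0 0 0 0.143" --pt "0 0 0 0 0 0.143" --pt "0 0 0 0 0 0.143" --pt "0 0 0 0 0 0.143" --pt "0 0 0 0 0 0.143" --pt "0 0 0 0 0 0.143"

```text
clock: 22.95
tool_pos: [0.4546, 0.0844, 0.2357]
tool_rot: [-3.141, 0.002, 2.376]
force: [0.0, -0.1, -0.4]
finger_gap: 0.05
grasp_force: 0.0
```

>>> step_arm --pt "0 0 0 0 0 0" --pt "0 0 0 0 0 0"

```text
clock: 23.15
tool_pos: [0.4546, 0.0846, 0.2358]
tool_rot: [-3.141, 0.001, 2.385]
force: [-0.8, -0.7, -0.0]
finger_gap: 0.0497
grasp_force: 0.0
```

>>> step_arm --pt "0.5 0.7 30 0 0 0" --pt "0 0 40 0 0 0" --pt "0 0 25 0 0 0" --pt "0 0 9 0 0 0" --pt "0 0 3 0 0 0" --pt "0 0 0 0 0 0"

```text
clock: 23.75
tool_pos: [0.4554, 0.0857, 0.1297]
tool_rot: [3.141, 0.001, 2.383]
force: [-0.7, 0.1, 0.0]
finger_gap: 0.0501
grasp_force: 0.0
```

>>> step_arm --pt "0 0 0 0 0 0" --pt "0 0 0 0 0 0" --pt "0 0 0 0 0 0" --pt "0 0 0 0 0 0" --pt "0 0 0 0 0 0" --pt "0 0 0 0 0 0" --jaw 8

```text
clock: 24.35
tool_pos: [0.4553, 0.0854, 0.1304]
tool_rot: [3.141, 0.002, 2.382]
force: [-2.9, -1.1, 6.5]
finger_gap: 0.0129
grasp_force: 59.9
```

Centred well, with little side force.

>>> step_arm --pt "0 0 0 0 0 0.03" --pt "0 0 0 0 0 0.03" --pt "0 0 0 0 0 0" --pt "0 0 0 0 0 0"

```text
clock: 24.75
tool_pos: [0.4553, 0.0855, 0.1304]
tool_rot: [3.141, 0.002, 2.322]
force: [-1.3, -1.9, 6.0]
finger_gap: 0.0127
grasp_force: 59.9
```

```bash
python3 - <<'E'
from rig import bot
s=bot.get_state();print(s['tool_pos'],s['tool_rot'],s['torque'],s['force'])
E
```

```text
[0.45534566 0.08546793 0.13038894] [3.14119127e+00 1.59771325e-03 2.32209755e+00] [-0.2454743   0.39649395 -0.06912455] [-1.32052289 -1.91617018  5.95110902]
```

>>> step_arm --pt "0 0 0 0 0 0" --pt "0 0 0 0 0 0" --pt "0 0 0 0 0 0" --jaw 50

```text
clock: 25.05
tool_pos: [0.4546, 0.0859, 0.1287]
tool_rot: [3.141, -0.0, 2.322]
force: [-0.3, 0.1, -0.2]
finger_gap: 0.05
grasp_force: 0.0
```

>>> step_arm --pt "0 0 -20 0 0 0" --pt "0 0 -30 0 0 -0.145" --pt "0 0 -30 0 0 -0.145" --pt "0 0 -30 0 0 -0.145" --pt "0 0 0 0 0 -0.145" --pt "0 0 0 0 0 -0.145" --pt "0 0 0 0 0 -0.145" --pt "0 0 0 0 0 -0.145"

```text
clock: 25.85
tool_pos: [0.4546, 0.0859, 0.2386]
tool_rot: [3.141, -0.0, -2.94]
force: [-0.2, 0.2, 0.3]
finger_gap: 0.0501
grasp_force: 0.0
```

>>> step_arm --pt "-20 0 0 0 0 -0.045" --pt "-20 0 0 0 0 0" --pt "0 0 0 0 0 0"

```text
clock: 26.15
tool_pos: [0.4949, 0.0946, 0.2386]
tool_rot: [3.141, 0.0, -2.901]
force: [1.0, 0.3, 0.9]
finger_gap: 0.0499
grasp_force: 0.0
```

```bash
python3 - <<'E'
from rig import bot, snapshot
from h import *
s=bot.get_state();d=snapshot('wrist');np.save('pics/w8.npy',[d,s],allow_pickle=True)
print(s['tool_pos'],s['tool_rot'],s['tool_pos'][:2]@[-.239,.971]*1e3)
c=d['pixels'][95:215,215:360]
c=cv2.GaussianBlur(c,(3,3),0);c=cv2.convertScaleAbs(c,alpha=6)
cv2.imwrite('pics/w8c.png',cv2.resize(c,None,fx=4,fy=4,interpolation=2))
E
```

```text
[0.49491918 0.09461768 0.23860035] [ 3.14138934e+00  1.61207387e-04 -2.90118154e+00] -26.411913363283862
```

View pics/w8c.png

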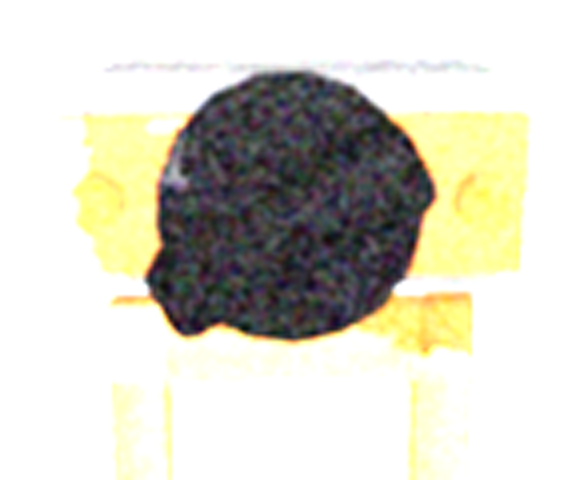

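The bar has moved slightly further clockwise (end corners at (148,280) and (188,333) in the crop). Now the final side push.

>>> step_arm --pt "-25 1 0 0 0 0" --pt "-45 0 0 0 0 0" --pt "-29 0 20 0 0 0" --pt "0 0 40 0 0 0" --pt "0 0 35 0 0 0" --pt "0 0 18 0 0 0" --pt "0 0 5 0 0 0" --pt "0 0 0 0 0 0"

```text
clock: 27.0
tool_pos: [0.5888, 0.1188, 0.1203]
tool_rot: [3.141, -0.002, -2.901]
force: [-0.2, 0.1, 0.5]
finger_gap: 0.05
grasp_force: 0.0
```

>>> step_arm --pt "0 4 0 0 0 0" --pt "0 4 0 0 0 0" --pt "0 1 0 0 0 0" --pt "0 1 0 0 0 0" --pt "0 0 0 0 0 0" --pt "0 0 0 0 0 0"

```text
clock: 27.6
tool_pos: [0.5873, 0.1287, 0.121]
tool_rot: [-3.142, 0.0, -2.901]
force: [-0.8, -0.4, 0.6]
finger_gap: 0.05
grasp_force: 0.0
```

>>> step_arm --pt "0 1 0 0 0 0" --pt "0 0.5 0 0 0 0" --pt "0 0 0 0 0 0" --pt "0 0 0 0 0 0"

```text
clock: 28.0
tool_pos: [0.587, 0.1298, 0.1208]
tool_rot: [-3.141, -0.0, -2.901]
force: [0.9, -0.9, -0.1]
finger_gap: 0.0501
grasp_force: 0.7
```

>>> step_arm --pt "0 1 0 0 0 0" --pt "0 0 0 0 0 0" --pt "0 0 0 0 0 0"

```text
clock: 28.3
tool_pos: [0.5868, 0.1304, 0.1209]
tool_rot: [-3.14, -0.0, -2.901]
force: [1.1, -5.0, -0.2]
finger_gap: 0.0501
grasp_force: 2.2
```

>>> step_arm --pt "0 0.5 0 0 0 0" --pt "0 0.5 0 0 0 0" --pt "0 0 0 0 0 0" --pt "0 0 0 0 0 0"

```text
clock: 28.7
tool_pos: [0.5868, 0.1311, 0.121]
tool_rot: [-3.139, 0.0, -2.901]
force: [0.3, -6.3, 0.6]
finger_gap: 0.0497
grasp_force: 3.0
```

```bash
python3 - <<'E'
from rig import bot,snapshot
import numpy as np
s=bot.get_state();print(s['force'],s['grasp_force'],s['tool_pos'][:2]@[-.239,.971]*1e3)
d=snapshot('wrist');np.save('pics/w9.npy',[d,s],allow_pickle=True)
E
```

```text
[ 0.30494794 -6.29557204  0.6376794 ] 3.016996309161186 -12.989082640539337
```

>>> step_arm --pt "0 -4 0 0 0 0" --pt "0 -8 0 0 0 0" --pt "0 -8 0 0 0 0" --pt "0 -3 0 0 0 0" --pt "0 -1 0 0 0 0" --pt "0 0 0 0 0 0" --pt "0 0 0 0 0 0"

```text
clock: 29.45
tool_pos: [0.5921, 0.1089, 0.1208]
tool_rot: [3.141, -0.0, -2.901]
force: [-0.0, 0.4, -0.4]
finger_gap: 0.0501
grasp_force: 0.0
```

>>> step_arm --pt "0 -0.5 0 0 0 0" --pt "0 -0.5 0 0 0 0" --pt "0 0 0 0 0 0" --pt "0 0 0 0 0 0"

```text
clock: 29.85
tool_pos: [0.5923, 0.1083, 0.1208]
tool_rot: [3.141, -0.0, -2.901]
force: [-0.7, 1.9, 0.5]
finger_gap: 0.0502
grasp_force: 1.1
```

>>> step_arm --pt "0 -0.5 0 0 0 0" --pt "0 -0.5 0 0 0 0" --pt "0 0 0 0 0 0" --pt "0 0 0 0 0 0"

```text
clock: 30.25
tool_pos: [0.5924, 0.1076, 0.1209]
tool_rot: [3.14, -0.0, -2.902]
force: [-0.7, 4.5, 1.5]
finger_gap: 0.0503
grasp_force: 2.6
```

```bash
python3 - <<'E'
from rig import bot,snapshot
from m import *
s=bot.get_state();d=snapshot('wrist');np.save('pics/w10.npy',[d,s],allow_pickle=True);print(s['force'],s['grasp_force'],s['tool_pos'][:2]@u*1e3)
def sub(fn,sign):
    d,s=np.load(f'pics/{fn}.npy',allow_pickle=True)
    g=cv2.cvtColor(d['pixels'],cv2.COLOR_BGR2GRAY).astype(float);o=[]
    for r in range(276,330,2):
        row=g[r];c=287
        while row[c]<45 or row[c+sign]<45: c+=sign
        bg=row[c+sign:c+4*sign:sign].mean(); b=c-sign*.5+sign*np.clip((bg-row[c])/(bg-17),0,1)
        o.append(ray(d,[(b,r)],.1435,s)[0][:2]@u*1e3)
    return np.median(o),np.std(o)
a,b=sub('w9',1),sub('w10',-1);D=(a[0]-b[0])/2;print(a,b,D,'rock',(D-13.95)/65)
E
```

```text
[-0.66064618  4.51398177  1.46104693] 2.5992996990680695 -37.14827932092615
(np.float64(-10.376137199284967), np.float64(0.057358966260961514)) (np.float64(-40.64429062370853), np.float64(0.08217693713047358)) 15.13407671221178 rock 0.01821656480325816
```

The tyre now tilts only 0.018 rad under about 6 N, which is under 1 mm at 3 N. That puts the knob about 0.17–0.2 rad past the end of the play, so it's snug. Letting go.

>>> step_arm --pt "0 5 0 0 0 0" --pt "0 6 0 0 0 0" --pt "0 0 -20 0 0 0" --pt "0 0 -40 0 0 0" --pt "0 0 -40 0 0 0" --pt "0 0 -20 0 0 0" --pt "0 0 0 0 0 0" --pt "0 0 0 0 0 0"

```text
clock: 31.1
tool_pos: [0.5898, 0.1173, 0.2402]
tool_rot: [-3.141, -0.0, -2.901]
force: [-0.3, 0.2, -1.0]
finger_gap: 0.0503
grasp_force: 0.0
```

```bash
python3 - <<'E'
from rig import bot,order
s=bot.get_state();print(s['clock'],s['tool_pos'],s['force']);print(order.sign_off())
E
```

```text
31.1 [0.58977577 0.11727189 0.24019001] [-0.29567702  0.22483399 -0.96534228]
the job is handed in; nothing more can be done
None
```

The job is handed in at 31 s: I felt the play left then right, turned the knob clockwise about 1.06 rad to an estimated 0.17–0.2 rad past the end of the play (snug), pushed the tyre both ways again with no free rocking, and let go with the arm clear.

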